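# Hold the scrap bin open and let its lid down softly

## Robot

A 6-joint arm with a two-finger parallel gripper is mounted at the origin on the work surface. World frame = base frame: x ahead of the robot, y to its left, z up, the work surface at z = 0. Lengths are in mm, angles in rad, forces in N, time in s.
With the tool pointing down it reaches from about 275 to 1000 mm from the base axis. Payload 8.4 kg.
Tool frame: the origin (TCP) lies between the finger pads; the fingertips stand r.finger_overhang ahead of it and the grasp point (between the pads) is the TCP (r.finger_overhang is the distance from the TCP to the fingertips, in mm); z points along the fingers, y is the line along which they close (so a half turn about z gives the same grasp; the last joint's range is limited). The gripper opens to 85 mm and grips with 20 to 120 N. Pads are 22 mm wide; open, the fingers measure 114 mm over their backs; the gripper's body (76 mm by 85 mm) begins 54 mm behind the grasp point. The pads swing forward as they close: fully open they stand 13 mm farther back than shut.
Start: joints at [1.249, 0.353, 1.633, -0, 1.155, -0.002], TCP at [196.484, 593.314, 250.281] pointing down, gripper open.
Joint ranges: [-2.63, 2.63], [-0.92, 2.1], [0.06, 2.66], [-1.3, 4.44], [0, 2.69], [-3.02, 3.02]. Speed limits (rad/s): [2.22, 2.22, 2.79, 3.14, 3.14, 3.14].

## Interface

Orientations are given as [roll, pitch, yaw] about the fixed x, y, z axes, in that order (R = Rz(yaw) Ry(pitch) Rx(roll)).
In Python, from rig import r, cams, sign_off gives the robot as it stands.
- The arm moves only by the shell command python3 -m crank 'ROWS' [FORCE]. ROWS is JSON, a list of rows, each a list of 7 numbers: the shift along the tool's x, y, z in m, then the turn, a rotation vector about the tool's x, y, z in rad, then the closure, from 0 (fully open) to 1 (shut). In form: [[dx, dy, dz, ax, ay, az, gripper], ...]. A call has 1 to 5 rows; each row is the pose to reach, as a shift and turn from the pose commanded when the call began, along the tool's axes at that moment; what a row does not reach only later rows make up. A row lasts 1/10 s, in which the tool goes at most 50 mm and 8.59 degrees, less where a joint would pass 70% of its speed; a pose out of reach is approached as far as the arm can. A call with a gripper value outside its range is refused whole. The fingers move at their own pace and stop on an object; FORCE is the grip in N (left out, the last holds). Time passes only in rows, so rows that repeat a pose let the fingers close. It gives the time, the measured TCP pose, the force, the opening and the grip force at its end, in the units of the state.
- r.sense(): the state, without advancing time (a new reading comes with each control period).
- cams.grab_frame(name): name is "scene" or "top" or "wrist"; returns a dict with "image" (384x512x3 uint8, red, green, blue), "fx", "fy", "cx", "cy" (pixels), "position" and "orientation" of the camera in the world. Camera axes: x right, y down, z forward; pixel columns grow to the right and rows downward; lengths in mm; the calibration is good to about 2 mm. A picture is of the moment at which its call begins. There is no depth.
- sign_off(): hands the job in; it is judged then, once.
The state is a dict: "clock": time; "qpos": joint angles; "qvel": joint speeds; "joint_efforts": joint torques, N m; "eef_pos": TCP position; "tcp_rot": TCP orientation; "contact_force": force on the tool from outside, world axes, zero at the start; "wrist_torque": the same for the moment, N m; "opening": opening from 0.0 (shut) to 1.0 (fully open); "grasp_force": force on a finger pad.
Only numpy, scipy, OpenCV 4.12 (cv2) and the standard library are available. Lean on these libraries where they do the work, as an engineer would, in place of code of your own. Each camera call takes 0.05 s, during which the arm holds its last target. There are 200 camera calls.

## Task

A cook is about to scrape a board into the round step bin: press its pedal all the way down with the fingertips so that the lid stands fully open, keep it open for two seconds, then let the pedal come up slowly under the fingers so that the lid closes without slamming, and take the hand away. Work the bin by its pedal only: do not touch the lid, do not pick up, shove or tip the bin, leave the box-shaped bin shut, and leave everything else where it stands.

Things in the scene. Friction and masses are not known exactly. Their poses are not given: they have to be found in the camera images.
- round_bin: the round step bin: brushed steel drum 168 mm across on a black base 172 mm across, 261 mm tall with its domed lid, 2 to 3 kg with what is in it, loose on the table. Origin at the centre of its underside, z up; its pedal sticks out along its own -x axis and the lid's hinge is at +x (88 mm from the middle, 237 mm up).
- round_press (a point): the middle of the top of the round bin's pedal tread (a rubber-topped steel plate 52 mm along x by 66 mm wide along y), 130 mm from the bin's middle, which is 46 mm out from the drum's wall (42 mm from the lid's edge), 46 mm above the table when up. The pedal turns about an axle under the middle of the bin, 38 mm up, so this point sinks 26 mm to about 20 mm above the table when fully pressed, where its rubber foot meets the table, a firm stop. Moves with the pedal.
- round_pedal (a joint): angle of the round bin's pedal: 0 up, 0.20 rad fully pressed. Pressing at the middle of the tread takes about 5 to 10 N to start, about 4 N at the bottom; it springs back by the lid's weight and a weak spring as soon as it is let go.
- round_lid (a joint): opening angle of the round bin's lid: 0 shut, 1.35 rad fully open. Linked to the pedal by a push rod: always 6.75 times the pedal's angle. Undamped: it falls shut in a fraction of a second if the pedal is let go, and follows the pedal if the pedal is eased up. The lid's front edge swings up and back, away from the pedal.
- round_dome: the round bin's lid, a steel dome 176 mm across, 24 mm high, which must not be touched. Origin on its hinge axis, at the bin's +x side; the lid extends to its own -x.
- round_tread: the tread plate of the round bin's pedal; its origin lies on the pedal's axle under the middle of the bin.
- box_bin: the box-shaped step bin of the same steel: 150 mm deep along x, 176 mm wide along y, 249 mm tall, loose, also with a pedal out along its own -x axis (tread centre 121 mm from its middle) and a flat lid. Origin at the centre of its underside.
- box_lid (a joint): opening angle of the box-shaped bin's lid: 0 shut, 1.35 rad open.
- squeeze_bottle: white plastic squeeze bottle with a pointed nozzle, 58 mm across, 190 mm tall, origin at the centre of its underside.
- sauce_tub: amber sauce tub, 96 mm across, 115 mm tall, origin at the centre of its underside.
- paste_jar: chilli paste jar with a red lid, 84 mm across, 140 mm tall, origin at the centre of its underside.
- steel_bowl: small open steel bowl, 110 mm across the rim, 40 mm tall, origin at the centre of its underside.
- tape_measure: black pocket tape measure standing on edge, about 65 by 34 mm and 62 mm tall, origin at the centre of its underside.
- tongs: steel kitchen tongs lying flat, about 210 mm long and 75 mm wide, 12 mm high, origin under their middle, jaws along +x.

How it is judged:
By the outcome, as a careful person would: the job done as asked, in the order asked, and still so for the second after the job is handed in, with the robot touching nothing.
It also fails if it takes over 46 s, if anything falls off the work surface, if the arm or the gripper's body presses on something with over 40 N, if the wrist force passes 120 N, or if a joint passes its speed limit or range.

## Working session

There is one attempt and no reset: what is moved stays moved. The work goes in short steps, Python scripts to look and compute and a shell command to move; the robot and the scene stay as the last step left them, time stands still between calls to the robot, and variables do not carry over. Pictures are saved under pics/ and viewed, at most 10 in all, crops included, and the job is handed in when it is done.

```bash
mkdir -p pics; ls; python3 - <<'E'
from rig import r,cams
import cv2
for n in("scene","top"):
    f=cams.grab_frame(n); cv2.imwrite(f"pics/{n}0.png",cv2.resize(f["image"][:,:,::-1],(800,600),interpolation=cv2.INTER_CUBIC))
    print(n,f["fx"],f["fy"],f["cx"],f["cy"],f["position"],f["orientation"])
s=r.sense();print(s,r.finger_overhang)
E
```

```text
pics
scene 426.32350313000507 426.32350313000507 255.8393444874246 194.73963498689776 [ 521.85892591  402.45913908 1368.91499791] [-2.81568378  0.00631091 -3.13039603]
top 463.34341500431884 463.34341500431884 254.16227729377235 193.75705773181406 [ 355.0785342     9.37638293 1766.6410153 ] [-3.02269076e+00  1.75039771e-03 -1.58529586e+00]
{'clock': 0.1, 'qpos': array([ 1.24860975e+00,  3.53603955e-01,  1.63406246e+00, -4.69189167e-07,
        1.15521283e+00, -2.40336888e-03]), 'qvel': array([ 0.00060958, -0.00135064, -0.00175927, -0.00045568,  0.0002911 ,
        0.00025457]), 'joint_efforts': array([-1.24729202e-03, -6.06352901e+01, -3.42818177e+01, -1.20009304e-04,
        3.86821164e-03, -5.52002177e-05]), 'eef_pos': array([196.34759519, 592.92457021, 249.61993505]), 'tcp_rot': array([-3.14030606e+00, -2.66314768e-06,  2.82180964e+00]), 'contact_force': array([ 0.71388549, -0.18306064,  0.37681201]), 'wrist_torque': array([ 0.03435796, -0.03933991, -0.01078881]), 'grasp_force': 0.0, 'opening': 0.9997630836159773} 19.0
```

View pics/scene0.png

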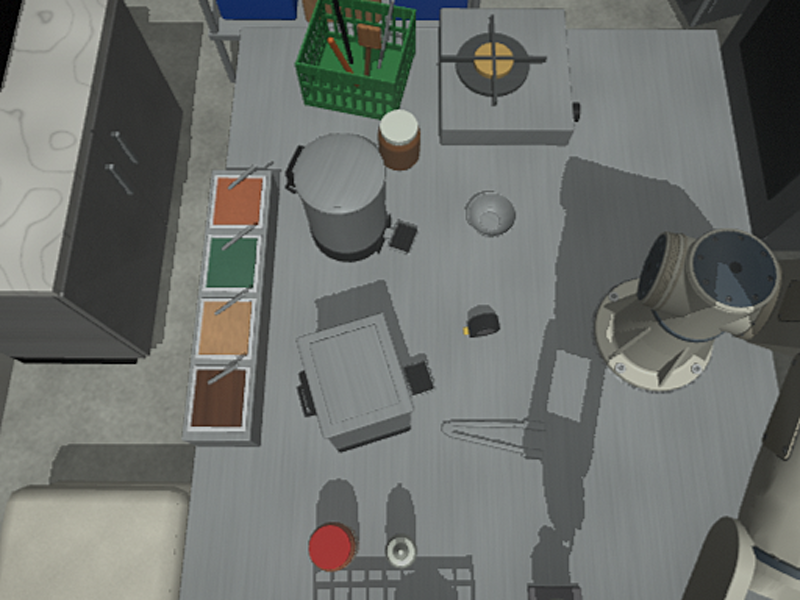

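View pics/top0.png

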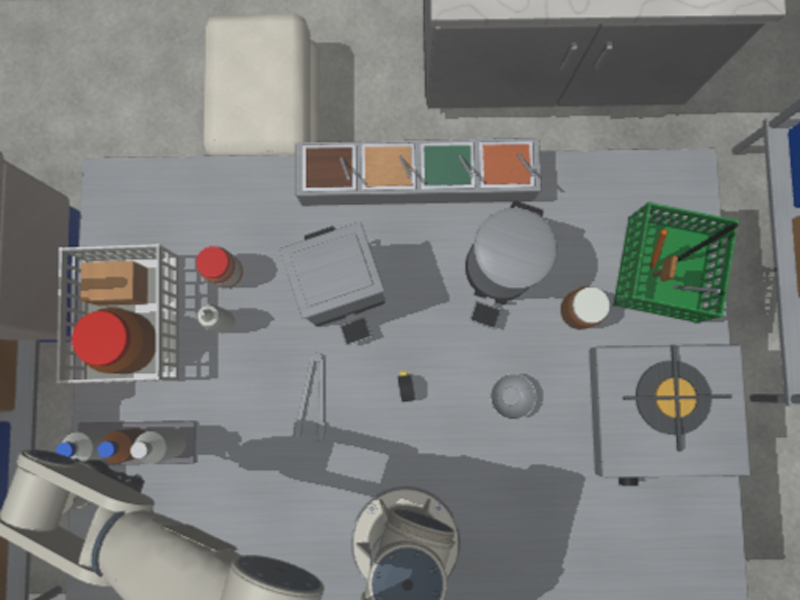

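The scene view shows the round bin's black tread at about (403,236), and the top view shows it at (487,314). The box bin's tread is at (418,376) in the scene view. The arm starts off to the left. Next I'll enlarge the round tread in both views.

```bash
cat > h.py <<'E'
import numpy as np
from scipy.spatial.transform import Rotation as R
def ray(f,u,v):
    d=R.from_euler('xyz',f["orientation"]).as_matrix()@np.array([(u-f["cx"])/f["fx"],(v-f["cy"])/f["fy"],1.]);return np.array(f["position"]),d
def atz(f,u,v,z):
    p,d=ray(f,u,v);return p+d*(z-p[2])/d[2]
E
python3 - <<'E'
from rig import cams
import cv2,numpy as np
a=cams.grab_frame("scene")["image"][80:180,180:300,::-1]
b=cams.grab_frame("top")["image"][125:225,280:400,::-1]
up=lambda i:cv2.resize(i,(800*i.shape[1]//240,0) if 0 else (400*1,333),interpolation=cv2.INTER_CUBIC)
cv2.imwrite("pics/crop.png",np.hstack([up(a),up(b)]))
E
```

```text
(no output)
```

View pics/crop.png

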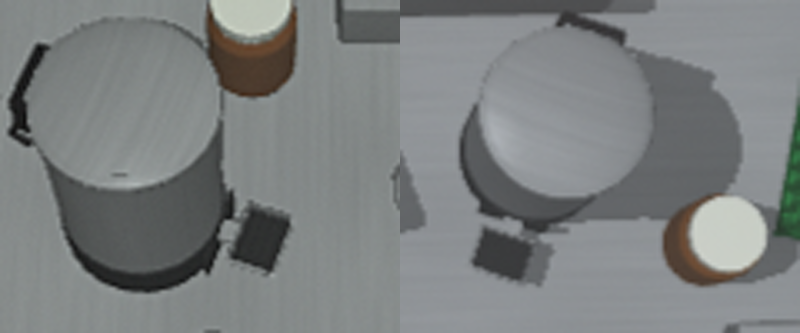

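The left crop (scene) shows the tread centred at crop (261,238) and the lid at (125,103). The right crop (top) shows the tread at (503,254) and the lid at (567,111). I'll triangulate from these.

```bash
python3 - <<'E'
from rig import r,cams
from h import *
S=cams.grab_frame("scene");T=cams.grab_frame("top")
s=3.3333
c=lambda f,x,y:(180+x/s-.35,80+y/s-.35) if f is S else (280+(x-400)/s-.35,125+y/s-.35)
for n,z,a,b in(("tread",46,(261,238),(503,254)),("lid",245,(125,103),(567,111))):
    P=[atz(S,*c(S,*a),z),atz(T,*c(T,*b),z)];print(n,np.round(P,1))
    (p,d),(q,e)=ray(S,*c(S,*a)),ray(T,*c(T,*b))
    t=np.linalg.lstsq(np.c_[d,-e],q-p,rcond=None)[0];print((p+d*t[0]).round(1),(q+e*t[1]).round(1))
for n,f,L in(("S",S,[(253,203),(292,212),(272,273),(231,263)]),("T",T,[(480,228),(533,238),(527,282),(473,268)])):
    print(n,np.round([atz(f,*c(f,*k),46)[:2] for k in L],0).tolist())
print(atz(S,*c(S,252,88),140),atz(T,*c(T,690,255),140),atz(S,490*.64,213*.64,40),atz(T,516*.64,396*.64,40))
E
```

```text
tread [[ 529.8 -201.    46. ]
 [ 530.9 -200.6   46. ]]
[ 529.8 -200.1   48. ] [ 530.7 -200.4   48.2]
lid [[ 651.6 -241.4  245. ]
 [ 653.5 -244.6  245. ]]
[ 652.4 -245.1  238.5] [ 654.7 -245.6  239. ]
S [[538.0, -240.0], [498.0, -230.0], [518.0, -163.0], [560.0, -173.0]]
T [[561.0, -176.0], [548.0, -235.0], [499.0, -227.0], [516.0, -167.0]]
[ 539.62137151 -319.12986719  140.        ] [ 517.32775124 -386.96268585  140.        ] [ 338.55983755 -260.89741171   40.        ] [ 335.16364077 -268.45363642   40.        ]
```

Tread centre is about (530,-200.6,46) and the bin middle about (652,-244). They are 130 mm apart, as specified. The start yaw already puts tool -x along the bin's +x, so I translate at height to a point outside the pedal, closing the fingers on the way.

```bash
python3 -m crank '[[-0.01,-0.013,0,0,0,0,1],[-0.035,-0.046,0,0,0,0,1],[-0.063,-0.083,0,0,0,0,1],[-0.09,-0.12,0,0,0,0,1],[-0.12,-0.16,0,0,0,0,1]]' 40
python3 -m crank '[[-0.03,-0.038,0,0,0,0,1],[-0.06,-0.076,0,0,0,0,1],[-0.09,-0.114,0,0,0,0,1],[-0.12,-0.152,0,0,0,0,1],[-0.15,-0.19,0,0,0,0,1]]'
```

```text
clock: 0.8
eef_pos: [260.2, 401.3, 250.1]
tcp_rot: [-3.142, 0.0, 2.823]
contact_force: [0.0, -0.1, 0.2]
opening: 0.146
grasp_force: 0.0
clock: 1.3
eef_pos: [342.4, 173.6, 250.4]
tcp_rot: [3.141, 0.001, 2.822]
contact_force: [0.7, 0.4, -0.4]
opening: -0.002
grasp_force: 0.0
```

```bash
python3 -m crank '[[-0.03,-0.04,0,0,0,0,1],[-0.06,-0.08,0,0,0,0,1],[-0.09,-0.12,0,0,0,0,1],[-0.115,-0.155,0,0,0,0,1],[-0.14,-0.19,0,0,0,0,1]]'
python3 -m crank '[[-0.022,-0.03,0,0,0,0,1],[-0.045,-0.06,0,0,0,0,1],[-0.065,-0.085,0,0,0,0,1],[-0.08,-0.105,0,0,0,0,1],[-0.082,-0.109,0,0,0,0,1]]'
python3 -m crank '[[0,0,0.02,0,-0.1,0,1],[0,0,0.05,0,-0.2,0,1],[0,0,0.08,0,-0.3,0,1],[0,0,0.11,0,-0.4,0,1],[0,0,0.125,0,-0.45,0,1]]'
python3 -m crank '[[0,0,0,0,0,0,1],[0,0,0,0,0,0,1]]'
python3 - <<'E'
from rig import r,cams
import cv2,numpy as np
a=cams.grab_frame("scene")["image"][80:230,180:380,::-1]
b=cams.grab_frame("top")["image"][125:275,240:440,::-1]
up=lambda i:cv2.resize(i,(400,300),interpolation=cv2.INTER_CUBIC)
cv2.imwrite("pics/c2.png",np.hstack([up(a),up(b)]))
print(r.sense()['qpos'])
E
```

```text
clock: 1.8
eef_pos: [415.2, -50.7, 250.4]
tcp_rot: [3.142, 0.001, 2.821]
contact_force: [0.2, 1.4, 0.1]
opening: -0.004
grasp_force: 0.0
clock: 2.3
eef_pos: [459.4, -179.8, 250.3]
tcp_rot: [-3.141, 0.001, 2.82]
contact_force: [0.6, 0.3, -0.3]
opening: -0.001
grasp_force: 0.0
clock: 2.8
eef_pos: [455.8, -176.0, 123.4]
tcp_rot: [-3.141, 0.45, 2.822]
contact_force: [1.7, 0.3, 0.3]
opening: -0.0
grasp_force: 0.0
clock: 3.0
eef_pos: [459.2, -177.0, 125.6]
tcp_rot: [3.141, 0.448, 2.822]
contact_force: [0.7, -0.8, 0.9]
opening: 0.002
grasp_force: 0.0
[-0.39188429  0.19213595  2.3181443   0.17461555  0.18330157 -1.80767524]
```

View pics/c2.png

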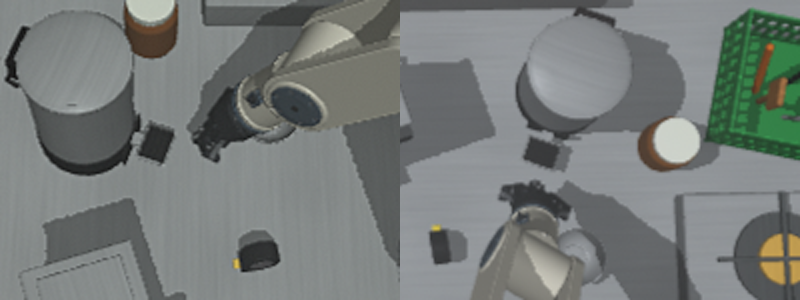

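The view shows the shut fingers leaning away from the bin at right crop (522,190). They line up with the tread at (543,152), and nothing is disturbed. I'm approaching to just above the tread.

```bash
python3 -m crank '[[-0.006,0,0.014,0,0,0,1],[-0.014,0,0.032,0,0,0,1],[-0.022,0,0.05,0,0,0,1],[-0.029,0,0.066,0,0,0,1],[-0.032,0,0.074,0,0,0,1]]'
python3 -m crank '[[0,0,0,0,0,0,1],[0,0,0,0,0,0,1]]'
python3 - <<'E'
from rig import r,cams
import cv2,numpy as np
a=cams.grab_frame("scene")["image"][90:190,180:300,::-1]
b=cams.grab_frame("top")["image"][140:240,260:380,::-1]
up=lambda i:cv2.resize(i,(400,333),interpolation=cv2.INTER_CUBIC)
cv2.imwrite("pics/c3.png",np.hstack([up(a),up(b)]))
E
```

```text
clock: 3.6
eef_pos: [519.8, -197.2, 73.3]
tcp_rot: [3.141, 0.452, 2.822]
contact_force: [-0.5, -0.5, -0.1]
opening: 0.0
grasp_force: 0.0
clock: 3.8
eef_pos: [517.5, -196.5, 73.1]
tcp_rot: [3.141, 0.45, 2.822]
contact_force: [0.2, -0.1, -0.8]
opening: 0.0
grasp_force: 0.0
```

View pics/c3.png

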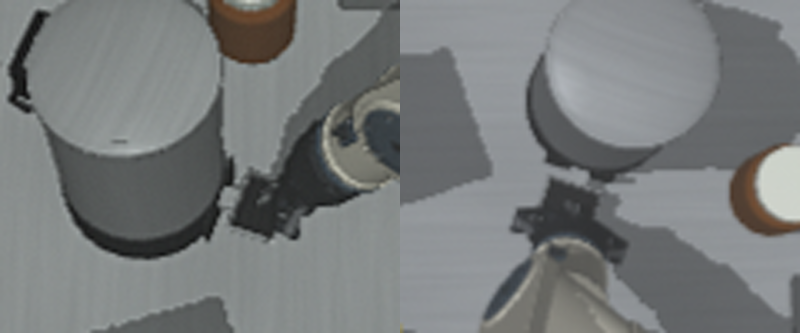

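The view shows the fingers right over the tread, clear of the lid. I'm pressing straight down slowly.

```bash
python3 -m crank '[[0.001,0,0.0018,0,0,0,1],[0.0018,0,0.0036,0,0,0,1],[0.0026,0,0.0054,0,0,0,1],[0.0034,0,0.0072,0,0,0,1],[0.0043,0,0.009,0,0,0,1]]'
python3 -m crank '[[0.001,0,0.0018,0,0,0,1],[0.0018,0,0.0036,0,0,0,1],[0.0026,0,0.0054,0,0,0,1],[0.0034,0,0.0072,0,0,0,1],[0.0043,0,0.009,0,0,0,1]]'
```

```text
clock: 4.4
eef_pos: [517.3, -196.6, 62.6]
tcp_rot: [3.142, 0.45, 2.822]
contact_force: [-2.8, 1.3, 6.3]
opening: -0.001
grasp_force: 2.9
clock: 4.9
eef_pos: [517.3, -196.6, 52.5]
tcp_rot: [-3.142, 0.45, 2.822]
contact_force: [-1.9, 1.0, 5.3]
opening: -0.002
grasp_force: 2.7
```

```bash
python3 -m crank '[[0.0008,0,0.0016,0,0,0,1],[0.0016,0,0.0032,0,0,0,1],[0.0024,0,0.0048,0,0,0,1],[0.0031,0,0.0064,0,0,0,1],[0.0039,0,0.008,0,0,0,1]]'
python3 -m crank '[[0.0004,0,0.0009,0,0,0,1],[0.0009,0,0.0018,0,0,0,1],[0.0013,0,0.0027,0,0,0,1]]'
```

```text
clock: 5.4
eef_pos: [517.8, -196.8, 43.8]
tcp_rot: [-3.141, 0.451, 2.822]
contact_force: [-0.8, 0.1, 4.8]
opening: 0.001
grasp_force: 2.2
clock: 5.7
eef_pos: [518.1, -196.9, 41.8]
tcp_rot: [-3.141, 0.448, 2.823]
contact_force: [-0.2, -0.5, 4.6]
opening: -0.001
grasp_force: 2.1
```

```bash
python3 -m crank '[[0.0004,0,0.0009,0,0,0,1],[0.0009,0,0.0018,0,0,0,1]]'
python3 -m crank '[[0.0004,0,0.0009,0,0,0,1],[0.0004,0,0.0009,0,0,0,1]]'
```

```text
clock: 5.9
eef_pos: [518.3, -196.9, 40.5]
tcp_rot: [-3.141, 0.446, 2.822]
contact_force: [-0.8, -0.1, 4.2]
opening: -0.006
grasp_force: 2.0
clock: 6.1
eef_pos: [518.4, -196.9, 39.8]
tcp_rot: [-3.141, 0.445, 2.822]
contact_force: [-1.3, 0.6, 4.1]
opening: 0.0
grasp_force: 1.9
```

```bash
python3 -m crank '[[0.0004,0,0.0009,0,0,0,1],[0.0009,0,0.0018,0,0,0,1]]'
python3 -m crank '[[0,0,0,0,0,0,1],[0,0,0,0,0,0,1]]'
```

```text
clock: 6.3
eef_pos: [518.6, -197.0, 38.6]
tcp_rot: [-3.141, 0.444, 2.822]
contact_force: [-1.6, -0.7, 3.2]
opening: -0.0
grasp_force: 1.9
clock: 6.5
eef_pos: [518.7, -196.9, 38.6]
tcp_rot: [-3.141, 0.444, 2.822]
contact_force: [-3.0, 0.2, 4.1]
opening: 0.0
grasp_force: 1.9
```

```bash
python3 -m crank '[[0.0004,0,0.0009,0,0,0,1],[0.0009,0,0.0018,0,0,0,1],[0.0009,0,0.0018,0,0,0,1]]'

```

```text
clock: 6.8
eef_pos: [518.9, -197.0, 37.8]
tcp_rot: [-3.141, 0.443, 2.822]
contact_force: [-9.1, 0.2, 13.9]
opening: 0.005
grasp_force: 7.5
```

```bash
python3 -m crank '[[0.0005,0,0.0004,0,0,0,1],[0.0005,0,0.0004,0,0,0,1]]'
python3 - <<'E'
from rig import r,cams
import cv2,numpy as np
a=cams.grab_frame("scene")["image"][60:190,160:316,::-1]
b=cams.grab_frame("top")["image"][110:240,244:400,::-1]
up=lambda i:cv2.resize(i,(400,333),interpolation=cv2.INTER_CUBIC)
cv2.imwrite("pics/c4.png",np.hstack([up(a),up(b)]));print(r.sense()["contact_force"])
E
```

```text
clock: 7.0
eef_pos: [518.8, -197.0, 37.6]
tcp_rot: [-3.141, 0.443, 2.822]
contact_force: [-9.0, 1.1, 14.7]
opening: 0.003
grasp_force: 8.5
[-8.7681155   1.10680876 15.71967514]
```

View pics/c4.png

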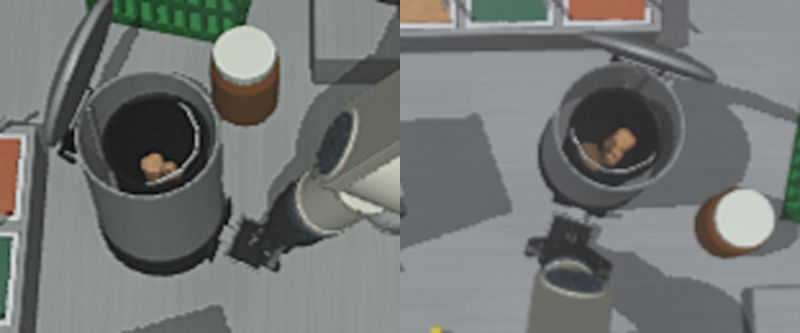

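The lid stands fully open at left crop (85,65), the bin hasn't moved, and the pedal force has risen at the stop. I'm holding for 2.5 s.

```bash
python3 -m crank '[[0,0,0,0,0,0,1],[0,0,0,0,0,0,1],[0,0,0,0,0,0,1],[0,0,0,0,0,0,1],[0,0,0,0,0,0,1]]'
python3 -m crank '[[0,0,0,0,0,0,1],[0,0,0,0,0,0,1],[0,0,0,0,0,0,1],[0,0,0,0,0,0,1],[0,0,0,0,0,0,1]]' >/dev/null
python3 -m crank '[[0,0,0,0,0,0,1],[0,0,0,0,0,0,1],[0,0,0,0,0,0,1],[0,0,0,0,0,0,1],[0,0,0,0,0,0,1]]' >/dev/null
python3 -m crank '[[0,0,0,0,0,0,1],[0,0,0,0,0,0,1],[0,0,0,0,0,0,1],[0,0,0,0,0,0,1],[0,0,0,0,0,0,1]]' >/dev/null
python3 -m crank '[[0,0,0,0,0,0,1],[0,0,0,0,0,0,1],[0,0,0,0,0,0,1],[0,0,0,0,0,0,1],[0,0,0,0,0,0,1]]'
python3 -m crank '[[-0.0003,0,-0.0007,0,0,0,1],[-0.0007,0,-0.0014,0,0,0,1],[-0.001,0,-0.0021,0,0,0,1],[-0.0014,0,-0.0028,0,0,0,1],[-0.0017,0,-0.0035,0,0,0,1]]'
python3 -m crank '[[-0.0004,0,-0.0008,0,0,0,1],[-0.0008,0,-0.0016,0,0,0,1],[-0.0012,0,-0.0024,0,0,0,1],[-0.0016,0,-0.0032,0,0,0,1],[-0.002,0,-0.004,0,0,0,1]]'
python3 -m crank '[[-0.0004,0,-0.0008,0,0,0,1],[-0.0008,0,-0.0016,0,0,0,1],[-0.0012,0,-0.0024,0,0,0,1],[-0.0016,0,-0.0032,0,0,0,1],[-0.002,0,-0.004,0,0,0,1]]'
```

```text
clock: 7.6
eef_pos: [518.9, -197.0, 37.7]
tcp_rot: [-3.141, 0.443, 2.822]
contact_force: [-9.2, 1.6, 16.0]
opening: 0.002
grasp_force: 8.4
clock: 9.6
eef_pos: [518.9, -197.0, 37.7]
tcp_rot: [-3.141, 0.443, 2.822]
contact_force: [-10.1, 1.7, 16.1]
opening: -0.0
grasp_force: 8.4
clock: 10.1
eef_pos: [518.8, -196.8, 40.9]
tcp_rot: [-3.141, 0.442, 2.822]
contact_force: [-4.8, 0.2, 3.5]
opening: -0.002
grasp_force: 2.0
clock: 10.6
eef_pos: [518.7, -196.6, 45.3]
tcp_rot: [-3.142, 0.441, 2.822]
contact_force: [-4.2, 0.7, 3.2]
opening: 0.001
grasp_force: 2.3
clock: 11.1
eef_pos: [518.8, -196.6, 49.8]
tcp_rot: [-3.141, 0.441, 2.822]
contact_force: [-4.9, 2.1, 4.6]
opening: -0.001
grasp_force: 2.5
```

```bash
python3 -m crank '[[-0.0004,0,-0.0008,0,0,0,1],[-0.0008,0,-0.0016,0,0,0,1],[-0.0012,0,-0.0024,0,0,0,1],[-0.0016,0,-0.0032,0,0,0,1],[-0.002,0,-0.004,0,0,0,1]]'
python3 -m crank '[[-0.0004,0,-0.0007,0,0,0,1],[-0.0007,0,-0.0014,0,0,0,1],[-0.001,0,-0.002,0,0,0,1],[-0.0013,0,-0.0026,0,0,0,1],[-0.0016,0,-0.0032,0,0,0,1]]'
python3 -m crank '[[-0.0002,0,-0.0005,0,0,0,1],[-0.0005,0,-0.001,0,0,0,1],[-0.0007,0,-0.0015,0,0,0,1],[-0.001,0,-0.002,0,0,0,1],[-0.0012,0,-0.0025,0,0,0,1]]'
python3 -m crank '[[-0.0002,0,-0.0005,0,0,0,1],[-0.0005,0,-0.001,0,0,0,1],[-0.0007,0,-0.0015,0,0,0,1],[-0.001,0,-0.002,0,0,0,1],[-0.0012,0,-0.0025,0,0,0,1]]'
```

```text
clock: 11.6
eef_pos: [519.4, -197.0, 54.6]
tcp_rot: [-3.141, 0.442, 2.822]
contact_force: [-4.3, 2.6, 5.3]
opening: 0.0
grasp_force: 2.7
clock: 12.1
eef_pos: [519.5, -197.1, 58.2]
tcp_rot: [-3.141, 0.442, 2.822]
contact_force: [-4.7, 1.7, 5.7]
opening: -0.002
grasp_force: 2.8
clock: 12.6
eef_pos: [519.6, -197.1, 61.0]
tcp_rot: [-3.141, 0.442, 2.822]
contact_force: [-4.5, 1.6, 6.0]
opening: 0.001
grasp_force: 2.8
clock: 13.1
eef_pos: [519.7, -197.2, 63.8]
tcp_rot: [-3.141, 0.443, 2.822]
contact_force: [-4.2, 1.7, 5.8]
opening: -0.003
grasp_force: 2.8
```

```bash
python3 -m crank '[[-0.0002,0,-0.0004,0,0,0,1],[-0.0004,0,-0.0008,0,0,0,1],[-0.0006,0,-0.0012,0,0,0,1],[-0.0008,0,-0.0016,0,0,0,1],[-0.001,0,-0.002,0,0,0,1]]'
python3 -m crank '[[-0.0002,0,-0.0004,0,0,0,1],[-0.0004,0,-0.0008,0,0,0,1],[-0.0006,0,-0.0012,0,0,0,1],[-0.0008,0,-0.0016,0,0,0,1],[-0.001,0,-0.002,0,0,0,1]]'
python3 -m crank '[[-0.0002,0,-0.0004,0,0,0,1],[-0.0004,0,-0.0008,0,0,0,1],[-0.0006,0,-0.0012,0,0,0,1],[-0.0008,0,-0.0016,0,0,0,1],[-0.001,0,-0.002,0,0,0,1]]'
```

```text
clock: 13.6
eef_pos: [519.8, -197.2, 66.1]
tcp_rot: [-3.141, 0.443, 2.822]
contact_force: [-3.6, 1.6, 5.7]
opening: -0.0
grasp_force: 2.8
clock: 14.1
eef_pos: [519.8, -197.3, 68.2]
tcp_rot: [-3.141, 0.443, 2.822]
contact_force: [1.2, -0.0, -0.1]
opening: -0.001
grasp_force: 0.0
clock: 14.6
eef_pos: [519.7, -197.2, 70.4]
tcp_rot: [-3.141, 0.442, 2.822]
contact_force: [0.2, -0.8, -0.9]
opening: 0.003
grasp_force: 0.0
```

The contact released without a jump. I'm withdrawing up and away from the bin.

```bash
python3 -m crank '[[0,0,-0.01,0,0,0,1],[0.005,0,-0.03,0,0,0,1],[0.015,0,-0.06,0,0,0,1],[0.025,0,-0.09,0,0,0,1],[0.03,0,-0.11,0,0,0,1]]'
python3 -m crank '[[0,0,-0.03,0,0,0,1],[0,0,-0.05,0,0,0,1],[0,0,-0.06,0,0,0,1],[0,0,-0.06,0,0,0,1],[0,0,-0.06,0,0,0,1]]'
python3 - <<'E'
from rig import r,cams
import cv2,numpy as np
a=cams.grab_frame("scene")["image"][60:300,160:416,::-1]
T=cams.grab_frame("top")["image"]
b=T[110:350,150:406,::-1]
up=lambda i:cv2.resize(i,(400,375),interpolation=cv2.INTER_CUBIC)
cv2.imwrite("pics/c5.png",np.hstack([up(a),up(b)]));print(r.sense()["contact_force"])
old=cv2.resize(cv2.imread("pics/top0.png")[:,:,::-1],(512,384),interpolation=cv2.INTER_AREA)
g=lambda i:cv2.cvtColor(i,7)[125:210,290:365].astype(np.float32)
print(cv2.phaseCorrelate(g(old)[:65],g(T)[:65]))
E
```

```text
clock: 15.1
eef_pos: [447.8, -173.3, 157.7]
tcp_rot: [-3.141, 0.442, 2.822]
contact_force: [0.1, 0.6, 0.3]
opening: -0.001
grasp_force: 0.0
clock: 15.6
eef_pos: [425.1, -165.7, 210.8]
tcp_rot: [-3.141, 0.442, 2.822]
contact_force: [0.1, -0.0, -0.2]
opening: -0.001
grasp_force: 0.0
[ 0.58752083  0.02669654 -0.04403062]
((0.4970142782002256, -0.02784058711053916), 0.9883635617185522)
```

View pics/c5.png

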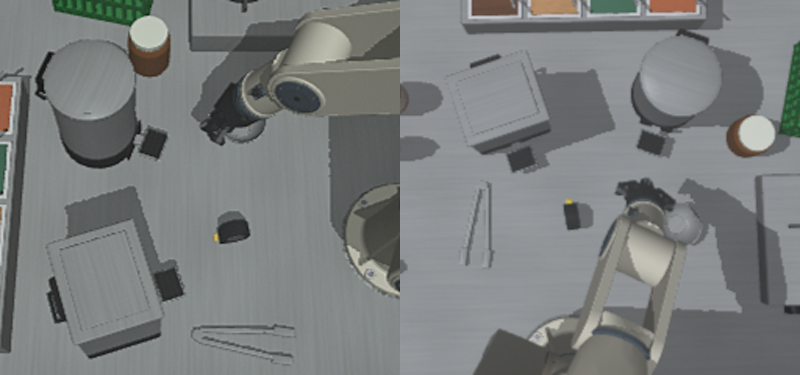

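The lid is shut at left crop (90,80), the bins and other items are where they stood, and the hand is clear. I'm handing the job in.

```bash
python3 -c "
from rig import sign_off
print(sign_off())"
```

```text
the job is handed in; nothing more can be done
None
```

I pressed the round bin's pedal to its stop and the lid stood fully open for over two seconds. I then eased it shut over about four seconds without a slam, withdrew the hand clear of everything, and handed the job in at about 16 s; the final pictures show the lid shut and everything else in place.

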